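Knock a stuck stereo slide mount up out of its clamp

TASK

The splintered rosewood slide mount is stuck in the brass-topped bench clamp. Pick up the knockout rod by its upright handle, feel out the hole under the clamp with its upward pin and gently push the mount up, never with more than 20 N, until it stands about 8 mm proud of the clamp, still level and held by the jaw. Then take the rod out from under the clamp and stand it upright on the table clear of the clamp, without disturbing the other things.

Things in the scene. Friction and masses are not known exactly. Their poses are not given: they have to be found in the camera images.
- clamp: Fixed bench clamp: a green bridge on two side legs with a brass nest on top, 83 mm (x) by 184 mm (y) over its feet, 80 mm high; a screw sticks out of its +x side. Origin on the table under the nest's middle; x points from the open side facing the robot to the screw, y along the nest, z up. The nest's -x face is at x = -31 mm. Between the legs (y -58 to 58 mm) it is open below, from the -x side.
- plate_mid (a point): Point on the clamp 56 mm above the table under the nest's middle, level with the underside of a 4 mm steel plate with one through hole, 20 mm along x by 13 mm along y. The hole is at x = 0, its centre anywhere from 5 to 27 mm to the +y side of this point: not measured, hidden from above, to be felt for. The plate is rubber-bedded: it yields up about 0.5 mm per N for 3 mm, then is solid.
- nest_center (a point): Point on the clamp 68 mm above the table, in the middle of the nest floor on which the mount lies; axes as the clamp's. Under the mount, over the plate's hole, lies a loose lifting platen 32 by 64 mm, 4 mm thick, its underside 64 mm above the table: pushed up anywhere from below it lifts the mount level. Its stroke is 12 mm, then a hard stop.
- mount_center (a point): Centre of the rosewood stereo slide mount, a dark red-brown frame 42 (x) by 100 (y) by 12 mm (z) with two windows and a solid middle bar. It lies flat in the nest, its top flush with the nest's top; this point is then 6 mm above nest_center. A sprung jaw grips it: roughly 4 to 15 N upward moves it, and friction keeps it at the height it was pushed to.
- rod_grip (a point): Grasp point of the knockout rod (0.3 kg), on the axis of its upright 20 by 20 mm aluminium handle with red top, 120 mm above its underside; the handle ends at 145 mm. Grip either pair of faces, firmly (60 N or more). z up along the handle, x along the foot to the pin. The dark steel foot is 8 mm thick, 36 mm wide, from x = -20 to 60 mm; the rod stands upright on it.
- rod_tip (a point): Top of the rod's upward pin, 9 mm in diameter with a flat end, 50 mm along +x from the handle's axis, 42 mm above the rod's underside and 34 mm above the top of the foot; axes as rod_grip. Repeated pushing slowly tips the rod in the grip by a few mm at the pin: read this point again while searching.
- stand: Walnut slotted stand with one white slide in it, 70 by 110 mm, 62 mm high; origin under its centre. Leave alone.
- globe: White glass lamp globe, 90 mm across, 94 mm high; origin under its centre. Leave alone.
- cap: Tin lens cap, 54 mm across, 14 mm high; origin under its centre. Leave alone.
- screwjar: Jar of screws with yellow cap, 50 mm across, 60 mm high; origin under its centre. Leave alone.
- screwdriver: Brass screwdriver with wooden handle, lying on the table. Leave alone.
- blankbox: Cardboard box of mount blanks, 70 by 120 by 45 mm; origin under its centre. Leave alone.
Not all that is in view belongs to the job. Of the things that look like the part that bears rod_grip, the smaller one is meant.

How it is judged:
By the outcome, as a careful person would: the job done as asked, in the order asked, and still so for the second after the job is handed in, with the robot touching nothing.
It also fails if it takes over 72 s, if anything falls off the work surface, if the arm or the gripper's body presses on something with over 40 N, if the wrist force passes 120 N, or if a joint passes its speed limit or range.

ROBOT

A 6-joint arm with a two-finger parallel gripper is mounted at the origin on the work surface. World frame = base frame: x ahead of the robot, y to its left, z up, the work surface at z = 0. Lengths are in m, angles in rad, forces in N, time in s.
With the tool pointing down it reaches from about 0.375 to 0.9 m from the base axis. Payload 3.1 kg.
Tool frame: the origin (TCP) lies midway between the tips of the shut fingers; the grasp point (between the pads) lies robot.grip_point_offset behind it (robot.grip_point_offset is the distance from the TCP to the grasp point, in m); z points along the fingers, y is the direction in which the jaws open and shut (so a half turn about z gives the same grasp; the last joint's range is limited). The gripper opens to 87 mm and grips with 3 to 60 N. Pads are 19 mm wide; open, the fingers measure 117 mm over their backs; the gripper's body (75 mm by 190 mm) begins 51 mm behind the grasp point.
Start: joints at [-1.3, 0.527, 1.433, -0, 1.181, -0.178], TCP at [0.271, -0.563, 0.223] pointing down, gripper open.
Joint ranges: [-3.08, 3.08], [-0.75, 2.2], [0.22, 2.44], [-1.43, 4.57], [0, 2.65], [-2.85, 2.85]. Speed limits (rad/s): [2.79, 2.79, 3.14, 3.14, 3.14, 3.14].

INTERFACE

Orientations are given as a unit quaternion [x, y, z, w].
In Python, from rig import robot, cams, hand_in gives the robot as it stands. The module is installed in compiled form; this text tells all that it offers.
- The arm moves only by the tool send_rows, never from a script. Its argument "steps" is one flat list of numbers, 5 for each row, row after row: the finger opening in m, from 0 to 0.087, then the shift along the tool's x, y, z in m, then the turn about the tool's z in rad. A call has 1 to 8 rows; each row is the pose to reach, as a shift and turn from the pose measured when the call began, along the tool's axes at that moment; what a row does not reach only later rows make up. A row lasts 1/8 s, in which the tool goes at most 62.5 mm and 10.7 degrees, less where a joint would pass 70% of its speed; a pose out of reach is approached as far as the arm can. A call with a gripper value outside its range is refused whole. The fingers move at their own pace and stop on an object; "force" is the grip in N (left out, the last holds). Time passes only in rows, so rows that repeat a pose let the fingers close. It gives the time, the measured TCP pose, the force and the opening at its end, in the units of the state.
- robot.get_obs(): the state, without advancing time (a new reading comes with each control period).
- cams.camera(name): name is "side" or "top"; returns a dict with "color" (384x512x3 uint8, red, green, blue), "range_z" (384x512 float32, m along the optical axis (not along the pixel's ray), 0 where there is no reading), "intrinsics" (3x3 intrinsics, pixels), "extrinsics" (4x4, takes a point from camera to world coordinates). Camera axes: x right, y down, z forward; pixel columns grow to the right and rows downward; lengths in m; the calibration is good to about 2 mm. A picture is of the moment at which its call begins.
- hand_in(): hands the job in, once; it reports no verdict.
The state is a dict: "time": time; "q": joint angles; "joint_velocities": joint speeds; "joint_torque": joint torques, N m; "position": TCP position; "tool_rot": TCP orientation; "ft_force": force on the tool from outside, world axes, zero at the start; "moment": the same for the moment, N m; "grip_width": finger opening in m.
Only numpy, scipy, OpenCV 4.12 (cv2) and the standard library are available. Lean on these libraries where they do the work, as an engineer would, in place of code of your own. Each camera call takes 0.05 s, during which the arm holds its last target.

## Working session

There is one attempt and no reset: what is moved stays moved. The work goes in short steps, Python scripts to look and compute and a tool call to move; the robot and the scene stay as the last step left them, time stands still between calls to the robot, and variables do not carry over. Pictures are saved under pics/ and viewed, and the job is handed in when it is done.

Besides the shell and the picture viewer there is one more tool, called after "Emit:" as name(argument=value, ...) on one line, values as JSON. send_rows: Moves the arm, as the interface text tells. Its arguments: {"type":"object","properties":{"steps":{"type":"array","items":{"type":"number"}},"force":{"type":"number"}},"required":["steps"]}

```bash
mkdir -p pics
cat > look.py <<'E'
import numpy as np, cv2, sys
from rig import robot, cams
def snap(name, tag):
    c=cams.camera(name)
    cv2.imwrite(f'pics/{tag}.png', cv2.cvtColor(c['color'],cv2.COLOR_RGB2BGR))
    np.savez(f'{tag}.npz', **c)
    return c
def pts(c):
    K=c['intrinsics'];T=c['extrinsics'];z=c['range_z']
    v,u=np.mgrid[0:z.shape[0],0:z.shape[1]]
    P=np.stack([(u-K[0,2])/K[0,0]*z,(v-K[1,2])/K[1,1]*z,z],-1)
    W=P@T[:3,:3].T+T[:3,3]
    W[z==0]=np.nan
    return W
E
python3 - <<'E'
from look import *
print(robot.get_obs(), robot.grip_point_offset)
for n in('top','side'):
    c=snap(n,n+'0'); print(c['extrinsics'].round(3),c['intrinsics'])
E
```

```text
{'time': 0.0, 'q': array([-1.30052225e+00,  5.28432226e-01,  1.43390661e+00,  1.53198018e-06,
        1.18138344e+00, -1.78472945e-01]), 'joint_velocities': array([ 4.23596295e-05,  5.52304020e-04, -1.76744336e-03,  7.41537216e-05,
        1.48970881e-03,  9.48653781e-04]), 'joint_torque': array([ 7.97986104e-04, -4.40042818e+01, -1.76588792e+01,  6.33742777e-02,
        5.83713397e-02, -1.57520244e-04]), 'position': array([ 0.27099208, -0.56238396,  0.22159111]), 'tool_rot': array([ 9.74933202e-01,  2.22495210e-01, -4.81506668e-05, -1.06372168e-03]), 'ft_force': array([0.87498195, 0.07212928, 0.49786352]), 'moment': array([-0.02181687, -0.00137659, -0.01500484]), 'grip_width': 0.08720417518200736} 0.0187
[[ 0.022 -0.995  0.097  0.428]
 [-1.    -0.023 -0.005  0.003]
 [ 0.007 -0.097 -0.995  1.533]
 [ 0.     0.     0.     1.   ]] [[485.91214651   0.         256.19499018]
 [  0.         485.91214651 202.28076316]
 [  0.           0.           1.        ]]
[[-0.955 -0.161  0.249  0.331]
 [-0.297  0.493 -0.818  0.738]
 [ 0.009 -0.855 -0.518  0.583]
 [ 0.     0.     0.     1.   ]] [[406.32243256   0.         258.64159323]
 [  0.         406.32243256 187.1157344 ]
 [  0.           0.           1.        ]]
```

View pics/top0.png

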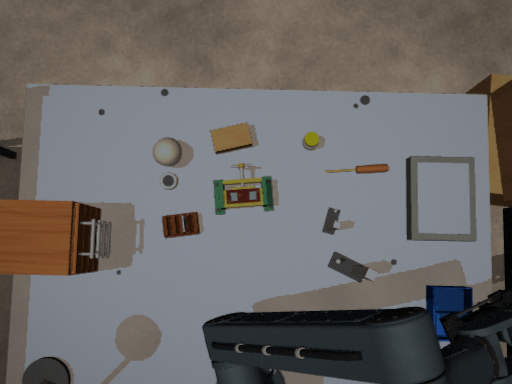

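View pics/side0.png

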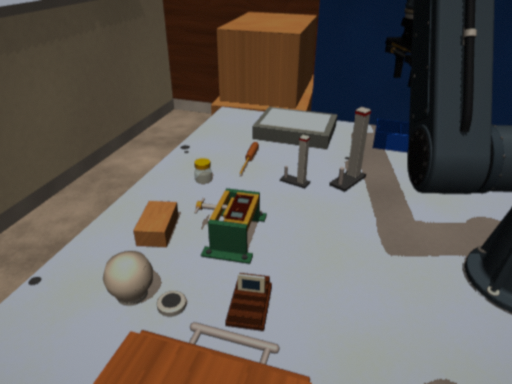

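Top view: the clamp is at (243,194). There are two rods, one at top (332,221) / side (300,160) and a bigger one at top (350,267) / side (355,150). The smaller at (332,221) fits; I'll confirm it in an enlarged crop with measured heights.

Run:
```python
import numpy as np, cv2
from look import pts
a=cv2.imread('pics/top0.png'); b=cv2.imread('pics/side0.png')
A=cv2.resize(a[150:290,200:400],None,fx=4,fy=4,interpolation=cv2.INTER_CUBIC)
B=cv2.resize(b[90:270,190:390],None,fx=3,fy=3,interpolation=cv2.INTER_CUBIC)
cv2.imwrite('pics/cropA.png',A); cv2.imwrite('pics/cropB.png',B)
for n in('top0','side0'):
    W=pts(dict(np.load(n+'.npz')))
    np.save(n+'_W.npy',W)
W=np.load('top0_W.npy')
def reg(u0,u1,v0,v1,zlo,zhi):
    P=W[v0:v1,u0:u1].reshape(-1,3); P=P[(P[:,2]>zlo)&(P[:,2]<zhi)]
    return P
print('table',np.nanmedian(W[280:300,200:240,2]), np.nanmedian(W[100:120,250:300,2]))
for nm,box in(('small',(318,348,203,240)),('big',(322,380,245,288))):
    P=reg(*box,0.004,0.3); print(nm,len(P),P[:,2].max(), np.histogram(P[:,2],bins=[0,.004,.012,.03,.05,.08,.12,.14,.16,.2,.3]))
    for lo,hi in((.004,.014),(.03,.05),(.11,.3)):
        Q=P[(P[:,2]>lo)&(P[:,2]<hi)]
        if len(Q):print(lo,hi,len(Q),Q.mean(0).round(4),np.median(Q[:,2]),Q.min(0).round(4),Q.max(0).round(4))
S=np.load('side0_W.npy')
P=S[135:190,280:312].reshape(-1,3)
for lo,hi in((.004,.014),(.036,.05),(.06,.13),(.135,.2)):
    Q=P[(P[:,2]>lo)&(P[:,2]<hi)]
    if len(Q):print('side',lo,hi,len(Q),Q.mean(0).round(4),Q.min(0).round(4),Q.max(0).round(4))
```

```text
table -0.00027173546307202034 -0.0010816746433854885
small 361 0.150284326792957 (array([  0, 227,  18,  17,  14,  21,  15,  49,   0,   0]), array([0.   , 0.004, 0.012, 0.03 , 0.05 , 0.08 , 0.12 , 0.14 , 0.16 ,
       0.2  , 0.3  ]))
0.004 0.014 234 [ 0.5258 -0.2397  0.0073] 0.0070216678012573475 [ 0.4651 -0.2916  0.0041] [ 0.5794 -0.1996  0.014 ]
0.03 0.05 17 [ 0.524  -0.2379  0.0394] 0.039890593991261936 [ 0.4924 -0.2506  0.0302] [ 0.5545 -0.2248  0.0486]
0.11 0.3 69 [ 0.503  -0.2345  0.1397] 0.14292409367884185 [ 0.4916 -0.2475  0.112 ] [ 0.5147 -0.2237  0.1503]
big 863 0.21422791895013638 (array([  0, 394, 180,  18,  40,  35,  20,  19,  40, 117]), array([0.   , 0.004, 0.012, 0.03 , 0.05 , 0.08 , 0.12 , 0.14 , 0.16 ,
       0.2  , 0.3  ]))
0.004 0.014 491 [ 0.3837 -0.2872  0.0088] 0.008794815201362605 [ 0.319  -0.3923  0.004 ] [ 0.4494 -0.2133  0.014 ]
0.03 0.05 18 [ 0.3768 -0.2952  0.0402] 0.040770140845425296 [ 0.3518 -0.3207  0.0308] [ 0.4043 -0.2483  0.0496]
0.11 0.3 202 [ 0.3694 -0.3138  0.1861] 0.20266226273368215 [ 0.3499 -0.3364  0.1102] [ 0.3871 -0.3004  0.2142]
side 0.004 0.014 234 [ 0.5403 -0.2983  0.0075] [ 0.4828 -0.4851  0.004 ] [ 0.6293 -0.2119  0.0139]
side 0.036 0.05 71 [ 0.522  -0.3055  0.0416] [ 0.4929 -0.4839  0.0362] [ 0.5817 -0.2231  0.0491]
side 0.06 0.13 226 [ 0.5034 -0.2287  0.0958] [ 0.4927 -0.2459  0.0602] [ 0.5167 -0.2209  0.1295]
side 0.135 0.2 56 [ 0.504  -0.2317  0.1412] [ 0.4923 -0.2475  0.1351] [ 0.5168 -0.222   0.1445]
```

View pics/cropA.png

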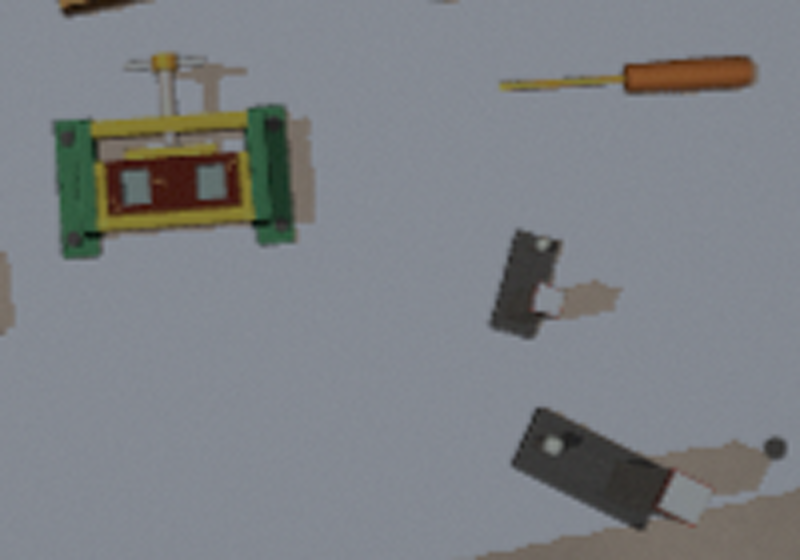

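View pics/cropB.png

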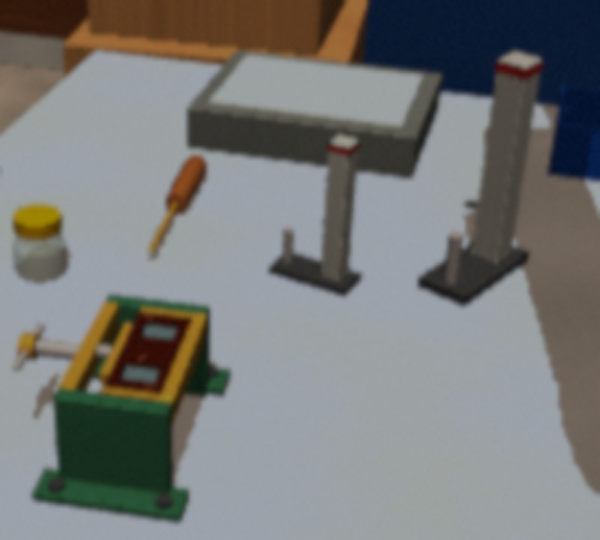

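The crops confirm it. The small rod's handle is at crop A (548,300) and its top measures 145 mm, matching the description; the other is about 210 mm tall. Next I fit the poses.

```bash
cat > fit.py <<'E'
import numpy as np, cv2
def load(tag):
    c=dict(np.load(tag+'.npz')); hsv=cv2.cvtColor(c['color'],cv2.COLOR_RGB2HSV).astype(int); return c,hsv
def plane(c,u,v,z):
    K=c['intrinsics'];T=c['extrinsics']
    d=np.stack([(u-K[0,2])/K[0,0],(v-K[1,2])/K[1,1],np.ones_like(u,float)],-1)@T[:3,:3].T
    s=(z-T[2,3])/d[...,2]; return (T[:3,3]+s[...,None]*d)
def rect(P):
    r=cv2.minAreaRect((P[:,:2]*1000).astype(np.float32)); b=cv2.boxPoints(r)
    e=[b[1]-b[0],b[2]-b[1]]; L=[np.linalg.norm(x) for x in e]; k=int(np.argmax(L))
    return np.array(r[0]).round(1),np.array(L).round(1),np.degrees(np.arctan2(e[k][1],e[k][0])).round(2)
E
python3 - <<'E'
from fit import *
for t in('top0','side0'):
    c,h=load(t); W=np.load(t+'_W.npy')
    X,Y,Z=W[...,0],W[...,1],W[...,2]; H,S,V=h[...,0],h[...,1],h[...,2]
    v,u=np.mgrid[0:384,0:512]
    near=lambda x,y,r:(np.hypot(X-x,Y-y)<r)
    foot=near(.515,-.235,.09)&(Z>.003)&(Z<.013)&(V<100)
    P=W[foot]; print(t,'foot',len(P),rect(P),P[:,2].mean())
    red=((H<12)|(H>168))&(S>120)&(V<140)&near(.49,.0,.2)&(Z>.06)
    m=red; print('mountpix',m.sum(), W[m].mean(0) if m.sum() else '')
    if m.sum():
        P=plane(c,u[m].astype(float),v[m].astype(float),.080);print('mount',rect(P),P.mean(0), np.median(W[m][:,2]))
    yel=(H>18)&(H<32)&(S>140)&near(.45,.02,.15)&(Z>.07)&(Z<.09)
    print('brass',yel.sum(),rect(W[yel]),np.median(W[yel][:,2]))
    gr=(H>45)&(H<85)&(S>80)&near(.45,.02,.15)&(Z>.07)&(Z<.09)
    print('green top',gr.sum(),rect(W[gr]),np.median(W[gr][:,2]))
    gr=(H>45)&(H<85)&(S>80)&near(.45,.02,.15)&(Z<.03)
    print('green foot',gr.sum(),rect(W[gr]),np.median(W[gr][:,2]))
    top=near(.503,-.233,.03)&(Z>.138); print('rodtop',rect(W[top]),W[top].mean(0),np.median(W[top],0))
    pin=near(.515,-.235,.09)&(Z>.037)&(Z<.047); print('pin',W[pin].round(3)[:20])
E
```

```text
top0 foot 174 (array([ 522.7, -240.7]), array([80.2, 36.3], dtype=float32), np.float32(-14.0)) 0.007444980944438973
mountpix 265 [0.58922148 0.03818598 0.07908667]
mount (array([589. ,  37.3]), array([97. , 38.8], dtype=float32), np.float32(-84.27)) [0.58911616 0.03816307 0.08      ] 0.0791621809707943
brass 163 (array([573. ,  35.5]), array([114.1,  31.7], dtype=float32), np.float32(-83.48)) 0.07894360196595063
green top 77 (array([572.3,  34.5]), array([143. ,  27.9], dtype=float32), np.float32(-84.81)) 0.07915074445528902
green foot 93 (array([561.6,  34.3]), array([177.5,  31.6], dtype=float32), np.float32(-85.06)) 0.007950201378102317
rodtop (array([ 503.5, -236.1]), array([20.2, 21. ], dtype=float32), np.float32(76.41)) [ 0.50328314 -0.23532411  0.14409831] [ 0.50266416 -0.23525025  0.14398611]
pin [[ 0.554 -0.247  0.042]
 [ 0.554 -0.25   0.042]
 [ 0.552 -0.245  0.038]
 [ 0.551 -0.248  0.04 ]
 [ 0.551 -0.251  0.041]
 [ 0.548 -0.248  0.04 ]
 [ 0.548 -0.25   0.042]
 [ 0.504 -0.226  0.045]
 [ 0.492 -0.238  0.045]]
side0 foot 181 (array([ 523. , -239.6]), array([79.6, 39.4], dtype=
[... 533 characters left out ...]
=float32), np.float32(-84.54)) 0.008826597426638882
rodtop (array([ 504.5, -234.4]), array([21.8, 22.9], dtype=float32), np.float32(76.33)) [ 0.5038909  -0.23213179  0.14225199] [ 0.50319735 -0.22984544  0.14286336]
pin [[ 0.556 -0.252  0.04 ]
 [ 0.553 -0.252  0.041]
 [ 0.55  -0.254  0.04 ]
 [ 0.553 -0.243  0.042]
 [ 0.552 -0.248  0.04 ]
 [ 0.548 -0.245  0.042]
 [ 0.554 -0.246  0.037]
 [ 0.551 -0.244  0.039]
 [ 0.549 -0.247  0.038]
 [ 0.517 -0.233  0.044]
 [ 0.493 -0.238  0.045]
 [ 0.517 -0.232  0.041]
 [ 0.513 -0.229  0.043]
 [ 0.511 -0.23   0.043]
 [ 0.507 -0.225  0.047]
 [ 0.495 -0.236  0.043]
 [ 0.493 -0.242  0.04 ]
 [ 0.516 -0.23   0.039]
 [ 0.512 -0.224  0.043]
 [ 0.51  -0.226  0.043]]
```

```bash
cat > go.py <<'E'
import numpy as np
from scipy.spatial.transform import Rotation as R
from rig import robot
CL=np.array([.589,.037]); CY=np.radians(5.5)
def state(p=True):
    o=robot.get_obs(); Rm=R.from_quat(o['tool_rot']).as_matrix()
    ya=np.degrees(np.arctan2(Rm[1,0],Rm[0,0]))
    if p: print('t',round(o['time'],3),'tcp',(o['position']*1000).round(1),'xang',ya.round(2),'z',Rm[:,2].round(4),'F',o['ft_force'].round(2),'M',o['moment'].round(3),'w',round(o['grip_width']*1000,1),'q6',o['q'][5].round(2))
    return o,Rm,ya
def plan(*tg):
    o,Rm,ya=state()
    for x,y,z,a in tg:
        d=Rm.T@(np.array([x,y,z])-o['position'])
        print((d).round(4), 'turn',np.radians(-(a-ya)).round(4))
E
python3 -c "
from go import *
plan((.271,-.563,.30,25.7),(.5034,-.2353,.28,76),(.5034,-.2353,.1013,76))"
```

```text
t 0.1 tcp [ 271.  -562.5  221.6] xang 25.72 z [-5.0e-04  1.9e-03 -1.0e+00] F [-0.22 -0.36 -0.36] M [-0.002  0.005  0.033] w 87.0 q6 -0.18
[-0.0002  0.0003 -0.0784] turn 0.0003
[ 0.3513 -0.194  -0.0579] turn -0.8776
[ 0.3513 -0.1937  0.1208] turn -0.8776
```

Emit:
send_rows(steps=[0.087,0,0,-0.06,0,0.087,0.05,-0.028,-0.07,-0.15,0.087,0.1,-0.055,-0.07,-0.3,0.087,0.15,-0.083,-0.07,-0.45,0.087,0.2,-0.11,-0.07,-0.6,0.087,0.25,-0.138,-0.065,-0.75,0.087,0.3,-0.166,-0.06,-0.878,0.087,0.351,-0.194,-0.058,-0.878], force=60)

```text
time: 1.1
position: [0.5036, -0.2336, 0.2795]
tool_rot: [0.788, 0.616, 0.0, -0.001]
ft_force: [0.1, -0.2, -0.6]
grip_width: 0.0869
```

```bash
python3 -c "
from go import *
plan((.5034,-.2353,.2,76),(.5034,-.2353,.1013,76))"
```

```text
t 1.1 tcp [ 503.6 -233.6  279.5] xang 76.05 z [-0.0015  0.0025 -1.    ] F [ 0.15 -0.16 -0.58] M [-0.016 -0.171 -0.04 ] w 86.9 q6 -0.39
[-0.0018  0.0004  0.0795] turn 0.0008
[-0.002   0.0006  0.1782] turn 0.0008
```

Emit:
send_rows(steps=[0.087,-0.002,0.0005,0.05,0,0.087,-0.002,0.0005,0.1,0,0.087,-0.002,0.0005,0.14,0,0.087,-0.002,0.0005,0.165,0,0.087,-0.002,0.0005,0.178,0,0.087,-0.002,0.0005,0.178,0,0.087,-0.002,0.0005,0.178,0])

```text
time: 1.98
position: [0.504, -0.2358, 0.1025]
tool_rot: [0.788, 0.616, 0.0, -0.0]
ft_force: [1.2, 0.2, 0.4]
grip_width: 0.0871
```

```bash
python3 -c "
from go import *
from look import snap
plan((.5034,-.2353,.1013,76))
snap('side','s1')"
```

```text
t 1.975 tcp [ 504.  -235.8  102.5] xang 76.05 z [ 2.0e-04  1.3e-03 -1.0e+00] F [1.15 0.19 0.4 ] M [-0.042 -0.057  0.026] w 87.1 q6 -0.4
[ 0.0003 -0.0007  0.0012] turn 0.0008
```

View pics/s1.png

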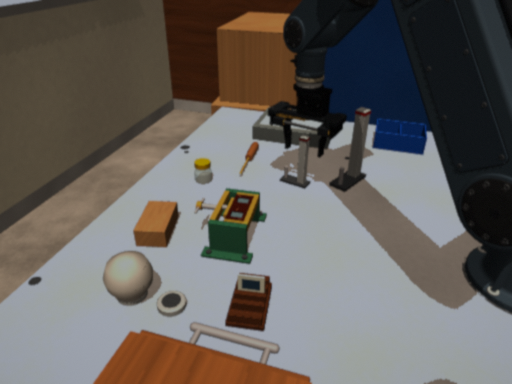

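The side view shows the small rod's handle (305,155) between the open fingers, at about (287,135) and (322,145), with the larger rod clear. I'll close now.

Emit:
send_rows(steps=[0.06,0,-0.0005,0.001,0,0.04,0,-0.0005,0.001,0,0.01,0,-0.0005,0.001,0,0.01,0,-0.0005,0.001,0,0.01,0,-0.0005,0.001,0,0.01,0,-0.0005,0.001,0,0.01,0,-0.0005,0.001,0], force=60)

```text
time: 2.9
position: [0.5036, -0.2357, 0.1017]
tool_rot: [0.788, 0.616, 0.001, -0.0]
ft_force: [0.3, 0.2, 1.1]
grip_width: 0.0252
```

```bash
python3 -c "
from go import *
state()"
```

```text
t 2.9 tcp [ 503.6 -235.7  101.7] xang 76.05 z [ 5.e-04  1.e-03 -1.e+00] F [0.29 0.19 1.11] M [-0.016 -0.102  0.006] w 25.2 q6 -0.4
```

Emit:
send_rows(steps=[0.01,0,0,0,0,0.01,0,0,0,0,0.01,0,0,0,0,0.01,0,0,0,0], force=60)

```text
time: 3.4
position: [0.5037, -0.2357, 0.1016]
tool_rot: [0.788, 0.616, 0.001, -0.0]
ft_force: [-0.5, -0.2, -1.0]
grip_width: 0.0198
```

```bash
python3 -c "
from go import *
state()"
```

```text
t 3.4 tcp [ 503.7 -235.7  101.6] xang 76.04 z [ 6.e-04  1.e-03 -1.e+00] F [-0.51 -0.17 -1.02] M [-0.082 -0.217 -0.006] w 19.8 q6 -0.4
```

```bash
cat >> go.py <<'E'
Z0=.1016  # tcp z when rod stood on table
def planpin(*tg):
    c,s=np.cos(CY),np.sin(CY); Q=np.array([[c,-s],[s,c]])
    o,_,ya=state(False); d=Q.T@(o['position'][:2]-CL)*1000
    print('pin in clamp',(d+[50,0]).round(1),'tip z',((o['position'][2]-Z0)*1000+42).round(1))
    plan(*[tuple(CL+Q@np.array([px-50,py])/1000)+((tz-42)/1000+Z0,90+np.degrees(CY)) for px,py,tz in tg])
E
python3 -c "
from go import *
planpin((-80,5,82),(-80,5,48),(0,5,48))"
```

```text
pin in clamp [ -61.1 -263.3] tip z 42.0
t 3.4 tcp [ 503.7 -235.7  101.6] xang 76.04 z [ 6.e-04  1.e-03 -1.e+00] F [-0.51 -0.17 -1.02] M [-0.082 -0.217 -0.006] w 19.8 q6 -0.4
[ 0.2467 -0.1072 -0.0398] turn -0.3396
[ 0.2467 -0.1072 -0.0058] turn -0.3396
[ 0.2733 -0.0318 -0.0057] turn -0.3396
```

Emit:
send_rows(steps=[0.01,0,0,-0.03,0,0.01,0.03,-0.013,-0.04,-0.05,0.01,0.07,-0.03,-0.04,-0.11,0.01,0.12,-0.052,-0.04,-0.18,0.01,0.17,-0.074,-0.04,-0.25,0.01,0.21,-0.092,-0.04,-0.3,0.01,0.24,-0.105,-0.04,-0.34,0.01,0.2467,-0.1072,-0.04,-0.34])

```text
time: 4.4
position: [0.4573, 0.0314, 0.1415]
tool_rot: [0.671, 0.741, -0.0, -0.001]
ft_force: [0.6, -0.7, -2.5]
grip_width: 0.0196
```

```bash
python3 -c "
from go import *
from look import snap
planpin((-80,5,48),(0,5,48))
snap('side','s2');snap('top','t2')
import cv2
a=cv2.imread('pics/s2.png')[100:290,130:380];b=cv2.imread('pics/t2.png')[120:270,180:380]
cv2.imwrite('pics/s2c.png',cv2.resize(a,None,fx=3,fy=3));cv2.imwrite('pics/t2c.png',cv2.resize(b,None,fx=4,fy=4))
"
```

```text
pin in clamp [-81.6   7. ] tip z 81.9
t 4.4 tcp [457.3  31.4 141.5] xang 95.69 z [-0.002   0.0015 -1.    ] F [ 0.61 -0.71 -2.48] M [ 0.001 -0.107 -0.014] w 19.6 q6 -0.28
[-0.0021  0.0016  0.0339] turn 0.0034
[-0.0024  0.0816  0.0338] turn 0.0034
```

View pics/s2c.png

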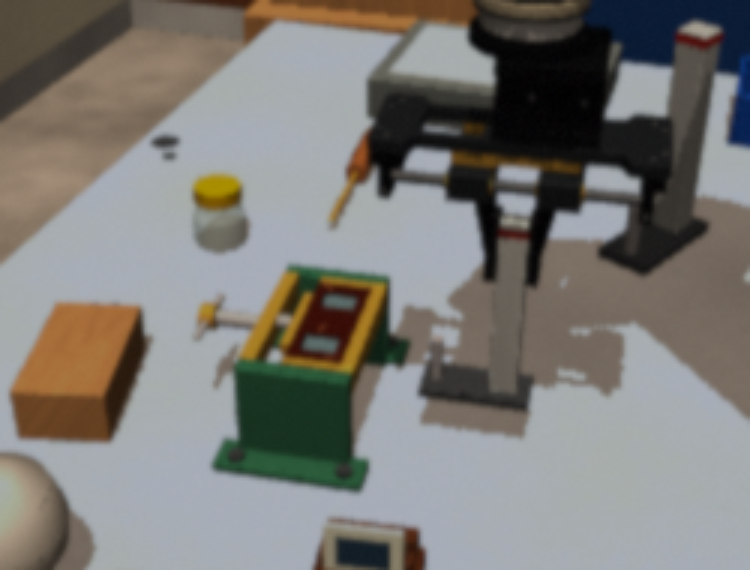

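View pics/t2c.png

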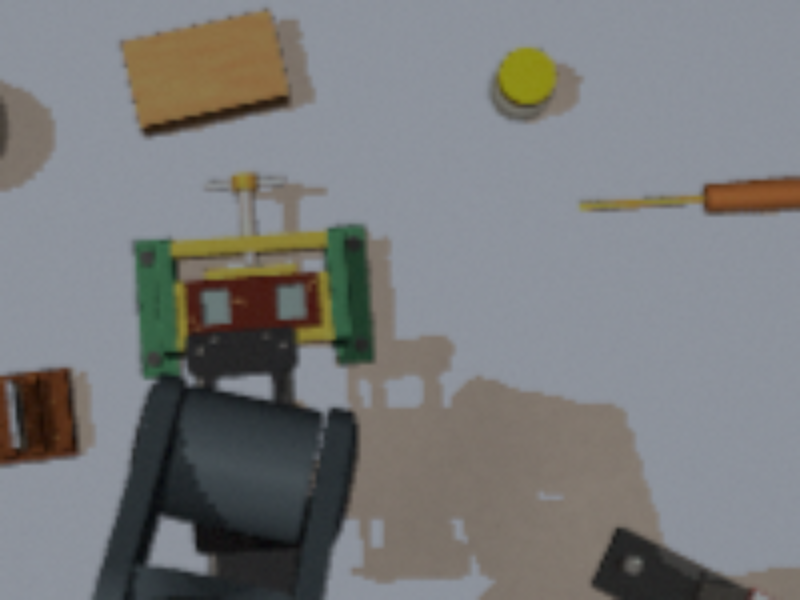

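The side crop shows the rod upright in the grip, with its pin at (437,345) in front of the clamp's open side. The path is clear, so I lower it and slide it in.

Emit:
send_rows(steps=[0.01,-0.002,0.0016,0.02,0.003,0.01,-0.002,0.0016,0.034,0.003,0.01,-0.002,0.0016,0.034,0.003,0.01,-0.002,0.025,0.034,0.003,0.01,-0.002,0.05,0.034,0.003,0.01,-0.0024,0.07,0.034,0.003,0.01,-0.0024,0.0816,0.034,0.003,0.01,-0.0024,0.0816,0.034,0.003])

```text
time: 5.5
position: [0.5412, 0.0349, 0.108]
tool_rot: [0.673, 0.74, 0.001, 0.0]
ft_force: [-0.2, -0.3, -3.6]
grip_width: 0.0197
```

```bash
python3 -c "
from go import *
from look import snap
planpin((0,5,48),(0,5,58))
snap('side','s3')
import cv2
a=cv2.imread('pics/s3.png')[100:290,130:380]
cv2.imwrite('pics/s3c.png',cv2.resize(a,None,fx=3,fy=3))
"
```

```text
pin in clamp [2.2 2.5] tip z 48.4
t 5.5 tcp [541.2  34.9 108. ] xang 95.4 z [ 1.3e-03  5.0e-04 -1.0e+00] F [-0.22 -0.26 -3.58] M [-0.067 -0.044 -0.053] w 19.7 q6 -0.24
[ 0.0025 -0.0022  0.0004] turn -0.0017
[ 0.0025 -0.0022 -0.0096] turn -0.0017
```

View pics/s3c.png

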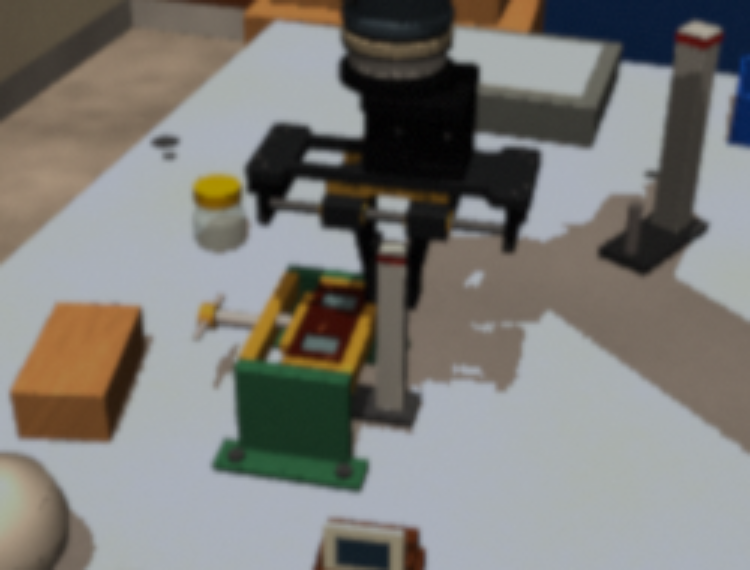

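Rod foot is under the clamp (side crop: handle at (395,330) in front of the nest). First probe.

Emit:
send_rows(steps=[0.01,0.0025,-0.0022,0,0,0.01,0.0025,-0.0022,0,0,0.01,0.0025,-0.0022,-0.005,0,0.01,0.0025,-0.0022,-0.0075,0,0.01,0.0025,-0.0022,-0.01,0,0.01,0.0025,-0.0022,-0.01,0,0.01,0.0025,-0.0022,-0.01,0])

```text
time: 6.42
position: [0.5376, 0.0374, 0.1175]
tool_rot: [0.673, 0.74, 0.0, -0.0]
ft_force: [1.7, -0.5, -7.6]
grip_width: 0.0196
```

```bash
python3 -c "
from go import *
planpin((0,5,53),(0,8,53))
"
```

```text
pin in clamp [-1.1  5.4] tip z 57.9
t 6.425 tcp [537.6  37.4 117.5] xang 95.4 z [-6.e-04  8.e-04 -1.e+00] F [ 1.66 -0.46 -7.6 ] M [-0.015 -0.293  0.044] w 19.6 q6 -0.23
[-0.0004  0.0011  0.0049] turn -0.0017
[0.0026 0.0011 0.0049] turn -0.0017
```

Contact here: about -4 N against the free baseline of -3.5 N. I step +3 mm in clamp y and probe again.

Emit:
send_rows(steps=[0.01,0,0,0.005,0,0.01,0.0028,0.001,0.005,0,0.01,0.0028,0.001,0.005,0,0.01,0.0028,0.001,0.002,0,0.01,0.0028,0.001,0,0,0.01,0.0028,0.001,0,0,0.01,0.0028,0.001,0,0])

```text
time: 7.3
position: [0.5382, 0.0404, 0.1172]
tool_rot: [0.673, 0.74, 0.0, -0.001]
ft_force: [0.8, 0.4, -7.3]
grip_width: 0.0196
```

```bash
python3 -c "
from go import *
planpin((0,11,53),(0,11,58))
"
```

```text
pin in clamp [-0.2  8.2] tip z 57.6
t 7.3 tcp [538.2  40.4 117.2] xang 95.4 z [-9.e-04  1.e-03 -1.e+00] F [ 0.79  0.37 -7.33] M [ 0.007 -0.066  0.018] w 19.6 q6 -0.23
[0.0028 0.0002 0.0046] turn -0.0017
[ 0.0028  0.0002 -0.0004] turn -0.0017
```

Emit:
send_rows(steps=[0.01,0,0,0.005,0,0.01,0.003,0,0.005,0,0.01,0.003,0,0.005,0,0.01,0.003,0,0.002,0,0.01,0.003,0,-0.0005,0,0.01,0.003,0,-0.0005,0,0.01,0.003,0,-0.0005,0])

```text
time: 8.18
position: [0.5381, 0.0437, 0.118]
tool_rot: [0.673, 0.74, 0.0, -0.001]
ft_force: [-0.7, 2.2, -2.4]
grip_width: 0.0197
```

```bash
python3 -c "
from go import *
planpin((0,14,53),(0,14,58))
"
```

```text
pin in clamp [-0.1 11.5] tip z 58.4
t 8.175 tcp [538.1  43.7 118. ] xang 95.4 z [-5.0e-04  1.5e-03 -1.0e+00] F [-0.68  2.24 -2.4 ] M [ 0.437 -0.06   0.088] w 19.7 q6 -0.22
[0.0024 0.0001 0.0054] turn -0.0018
[0.0025 0.0001 0.0004] turn -0.0018
```

No vertical contact and a side force of +2.2 N in y, so the pin is in the hole against its -y edge. I nudge +y by 1.5 mm and rise slightly.

Emit:
send_rows(steps=[0.01,0.0015,0,0,0,0.01,0.0015,0,0,0,0.01,0.0015,0,-0.002,0,0.01,0.0015,0,-0.003,0,0.01,0.0015,0,-0.003,0])

```text
time: 8.8
position: [0.5381, 0.0451, 0.1211]
tool_rot: [0.673, 0.74, 0.0, -0.001]
ft_force: [0.2, -0.9, -2.4]
grip_width: 0.0196
```

```bash
python3 -c "
from go import *
planpin((0,13,64),(0,13,66))
"
```

```text
pin in clamp [ 0.1 12.9] tip z 61.5
t 8.8 tcp [538.1  45.1 121.1] xang 95.39 z [-2.0e-04  1.4e-03 -1.0e+00] F [ 0.17 -0.85 -2.44] M [ 0.022 -0.044  0.029] w 19.6 q6 -0.22
[ 0.0001 -0.0001 -0.0025] turn -0.0019
[ 0.0001 -0.0001 -0.0045] turn -0.0019
```

Pin is at 61.5 mm, above the plate's underside and free, so it is in the hole. Push up gradually.

Emit:
send_rows(steps=[0.01,0,0,-0.001,0,0.01,0,0,-0.002,0,0.01,0,0,-0.0025,0,0.01,0,0,-0.003,0,0.01,0,0,-0.0035,0,0.01,0,0,-0.004,0,0.01,0,0,-0.004,0])

```text
time: 9.68
position: [0.5381, 0.0451, 0.1248]
tool_rot: [0.673, 0.74, 0.0, -0.001]
ft_force: [3.9, -0.3, -10.8]
grip_width: 0.0194
```

```bash
python3 -c "
from go import *
planpin((0,13,68))
"
```

```text
pin in clamp [ 0.1 12.9] tip z 65.2
t 9.675 tcp [538.1  45.1 124.8] xang 95.39 z [-3.0e-04  1.4e-03 -1.0e+00] F [  3.91  -0.27 -10.84] M [-0.052 -0.39  -0.043] w 19.4 q6 -0.22
[ 0.0001 -0.0001 -0.0028] turn -0.0019
```

Emit:
send_rows(steps=[0.01,0,0.0015,0,0,0.01,0,0.0015,-0.0005,0,0.01,0,0.0015,-0.001,0,0.01,0,0.0015,-0.0015,0,0.01,0,0.0015,-0.0015,0])

```text
time: 10.3
position: [0.5385, 0.0453, 0.1261]
tool_rot: [0.673, 0.74, -0.0, -0.001]
ft_force: [-1.9, 0.5, -8.9]
grip_width: 0.0198
```

```bash
cat > mnt.py <<'E'
from look import *
from fit import *
def mount(tag):
    snap('side',tag); c,h=load(tag); W=pts(c); Z=W[...,2]; H,S,V=h[...,0],h[...,1],h[...,2]
    n=np.hypot(W[...,0]-.59,W[...,1]-.037)<.07
    red=((H<12)|(H>168))&(S>120)&(V<140)&n&(Z>.06)
    P=W[red]; A=np.c_[P[:,:2]-[.589,.037],np.ones(len(P))]
    co=np.linalg.lstsq(A,P[:,2],rcond=None)[0]
    yel=(H>18)&(H<32)&(S>140)&n&(Z>.07)&(Z<.1)
    print('mount z',len(P),(np.median(P[:,2])*1000).round(1),'plane',co.round(4),'brass z',(np.median(Z[yel])*1000).round(1))
E
python3 -c "
from go import *
planpin((0,13,68))
from mnt import *
mount('s5')
"
```

```text
pin in clamp [ 0.5 13.1] tip z 66.5
t 10.3 tcp [538.5  45.3 126.1] xang 95.4 z [-0.0027  0.0015 -1.    ] F [-1.94  0.47 -8.94] M [-0.327  0.641 -0.022] w 19.8 q6 -0.22
[-0.0001 -0.0006 -0.0015] turn -0.0017
mount z 325 81.4 plane [-1.2327  0.2465  0.0886] brass z 78.7
```

Emit:
send_rows(steps=[0.01,0,-0.0005,-0.0005,0,0.01,0,-0.0005,-0.001,0,0.01,0,-0.0005,-0.0015,0,0.01,0,-0.0005,-0.002,0,0.01,0,-0.0005,-0.0025,0,0.01,0,-0.0005,-0.0025,0])

```text
time: 11.1
position: [0.5384, 0.0452, 0.1288]
tool_rot: [0.673, 0.74, -0.0, -0.001]
ft_force: [-0.3, -0.9, -9.9]
grip_width: 0.0199
```

```bash
sed -i 's/    P=W\[red\]; A/    P=W[red]; md=np.median(P[:,2]); P=P[abs(P[:,2]-md)<.004]; A/' mnt.py
python3 -c "
from go import *
planpin((0,13,70))
from mnt import *
mount('s6')
"
```

```text
pin in clamp [ 0.4 13. ] tip z 69.2
t 11.1 tcp [538.4  45.2 128.8] xang 95.4 z [-0.0018  0.0014 -1.    ] F [-0.28 -0.87 -9.87] M [-0.19   0.058  0.009] w 19.9 q6 -0.22
[-0.     -0.0004 -0.0008] turn -0.0018
mount z 309 83.9 plane [0.0003 0.002  0.0839] brass z 78.5
```

The mount is 5.1 mm up and level, with about 7 N of push. Another 2.9 mm to go.

Emit:
send_rows(steps=[0.01,0,0,-0.0005,0,0.01,0,0,-0.001,0,0.01,0,0,-0.0015,0,0.01,0,0,-0.002,0,0.01,0,0,-0.0025,0,0.01,0,0,-0.0028,0,0.01,0,0,-0.0028,0])

```text
time: 12.02
position: [0.5384, 0.0452, 0.1317]
tool_rot: [0.673, 0.74, -0.0, -0.001]
ft_force: [0.8, -0.1, -8.7]
grip_width: 0.0196
```

```bash
python3 -c "
from go import *
planpin((0,13,72),(0,13,48))
from mnt import *
mount('s7')
"
```

```text
pin in clamp [ 0.4 13. ] tip z 72.1
t 12.025 tcp [538.4  45.2 131.7] xang 95.4 z [-0.0018  0.0014 -1.    ] F [ 0.78 -0.09 -8.68] M [-0.146  0.155  0.004] w 19.6 q6 -0.22
[-0.     -0.0004  0.0001] turn -0.0018
[-0.     -0.0004  0.0241] turn -0.0018
mount z 336 86.9 plane [ 0.0029 -0.0026  0.0868] brass z 78.7
```

Mount is 8.1 mm proud and level. Now the rod goes straight down.

Emit:
send_rows(steps=[0.01,0,0,0.002,0,0.01,0,0,0.006,0,0.01,0,0,0.012,0,0.01,0,0,0.018,0,0.01,0,0,0.023,0,0.01,0,0,0.024,0,0.01,0,0,0.024,0])

```text
time: 12.95
position: [0.5384, 0.0452, 0.1075]
tool_rot: [0.673, 0.74, -0.0, -0.001]
ft_force: [-0.4, 0.1, -1.7]
grip_width: 0.0198
```

```bash
python3 -c "
from go import *
planpin((-90,13,48),(-110,13,48))
from mnt import *
mount('s8')
"
```

```text
pin in clamp [ 0.4 13. ] tip z 47.9
t 12.95 tcp [538.4  45.2 107.5] xang 95.4 z [-0.002   0.0015 -1.    ] F [-0.43  0.15 -1.72] M [ 0.021 -0.099  0.008] w 19.8 q6 -0.22
[-0.0002 -0.0904  0.0001] turn -0.0018
[-2.000e-04 -1.104e-01  1.000e-04] turn -0.0018
mount z 337 86.8 plane [ 0.0004 -0.0021  0.0867] brass z 78.7
```

Mount held at +8.0 mm. Withdrawing the rod in -x.

Emit:
send_rows(steps=[0.01,0,-0.01,0,0,0.01,0,-0.03,0,0,0.01,0,-0.055,0,0,0.01,0,-0.08,0,0,0.01,0,-0.1,0,0,0.01,0,-0.11,0,0,0.01,0,-0.115,0,0,0.01,0,-0.115,0,0])

```text
time: 14.0
position: [0.4245, 0.0343, 0.108]
tool_rot: [0.673, 0.74, 0.0, -0.001]
ft_force: [0.3, -0.1, -2.8]
grip_width: 0.02
```

```bash
python3 -c "
from go import *
planpin((-115,13,42))
from mnt import *
mount('s9')
import cv2
a=cv2.imread('pics/s9.png')[100:290,130:380]
cv2.imwrite('pics/s9c.png',cv2.resize(a,None,fx=3,fy=3))
W=pts(dict(np.load('s9.npz')));P=W.reshape(-1,3);P=P[(abs(P[:,0]-.43)<.15)&(abs(P[:,1]-.035)<.04)&(P[:,0]<.535)]
F=P[(P[:,2]>.006)&(P[:,2]<.03)];print(len(F),np.percentile(F,[5,50,95],0).round(4)); 
A=np.c_[F[:,:2]-F[:,:2].mean(0),np.ones(len(F))]
"
```

```text
pin in clamp [-114.    13.1] tip z 48.4
t 14.0 tcp [424.5  34.3 108. ] xang 95.39 z [-6.0e-04  1.3e-03 -1.0e+00] F [ 0.29 -0.06 -2.85] M [-0.011 -0.143  0.008] w 20.0 q6 -0.28
[-0.0001 -0.001   0.0064] turn -0.0019
mount z 335 86.8 plane [ 0.002  -0.0036  0.0868] brass z 78.7
439 [[0.4078 0.0219 0.0086]
 [0.4451 0.0437 0.0134]
 [0.4797 0.0553 0.026 ]]
```

View pics/s9c.png

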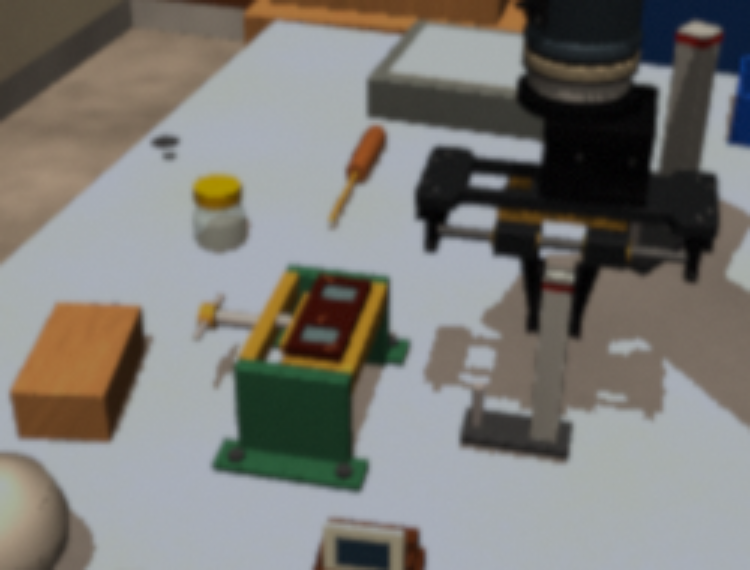

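The mount stands proud and level at (335,315). The rod is clear of the clamp and upright, with its foot at (515,435). Set it down gently.

Emit:
send_rows(steps=[0.01,0,0,0.002,0,0.01,0,0,0.004,0,0.01,0,0,0.0055,0,0.01,0,0,0.0062,0,0.01,0,0,0.0064,0,0.01,0,0,0.0064,0])

```text
time: 14.8
position: [0.4249, 0.0343, 0.1016]
tool_rot: [0.673, 0.74, 0.0, -0.0]
ft_force: [0.2, 0.4, -2.4]
grip_width: 0.0197
```

```bash
python3 -c "
from go import *
planpin((-115,13,42))"
```

```text
pin in clamp [-113.6   13. ] tip z 42.0
t 14.8 tcp [424.9  34.3 101.6] xang 95.39 z [-0.      0.0012 -1.    ] F [ 0.2   0.43 -2.45] M [-0.005 -0.08   0.006] w 19.7 q6 -0.28
[-0.     -0.0014  0.    ] turn -0.0018
```

Emit:
send_rows(steps=[0.01,0,0,0.0005,0,0.01,0,0,0.001,0,0.01,0,0,0.001,0])

```text
time: 15.18
position: [0.4251, 0.0342, 0.1015]
tool_rot: [0.673, 0.74, 0.001, -0.0]
ft_force: [-1.9, -0.6, 8.7]
grip_width: 0.0194
```

```bash
python3 -c "
from go import *
planpin((-115,13,42))"
```

```text
pin in clamp [-113.4   13. ] tip z 41.9
t 15.175 tcp [425.1  34.2 101.5] xang 95.4 z [ 6.e-04  1.e-03 -1.e+00] F [-1.89 -0.61  8.65] M [0.057 0.383 0.042] w 19.4 q6 -0.28
[ 0.     -0.0016 -0.0001] turn -0.0018
```

Seated (+8.7 N). Release slowly.

Emit:
send_rows(steps=[0.021,0,0,-0.0004,0,0.023,0,0,-0.0004,0,0.03,0,0,-0.0004,0,0.045,0,0,-0.0004,0,0.06,0,0,-0.0004,0,0.06,0,0,-0.0004,0,0.06,0,0,-0.0004,0,0.06,0,0,-0.0004,0])

```text
time: 16.18
position: [0.4251, 0.0342, 0.1019]
tool_rot: [0.673, 0.74, 0.001, -0.0]
ft_force: [0.1, 0.3, -0.1]
grip_width: 0.0591
```

```bash
python3 -c "
from go import *
from mnt import *
state();mount('s10')
import cv2
a=cv2.imread('pics/s10.png')[100:290,130:380]
cv2.imwrite('pics/s10c.png',cv2.resize(a,None,fx=3,fy=3))"
```

```text
t 16.175 tcp [425.1  34.2 101.9] xang 95.4 z [ 6.e-04  1.e-03 -1.e+00] F [ 0.12  0.32 -0.13] M [ 0.001 -0.111  0.001] w 59.1 q6 -0.28
mount z 336 86.9 plane [ 0.0043 -0.0017  0.0868] brass z 78.7
```

View pics/s10c.png

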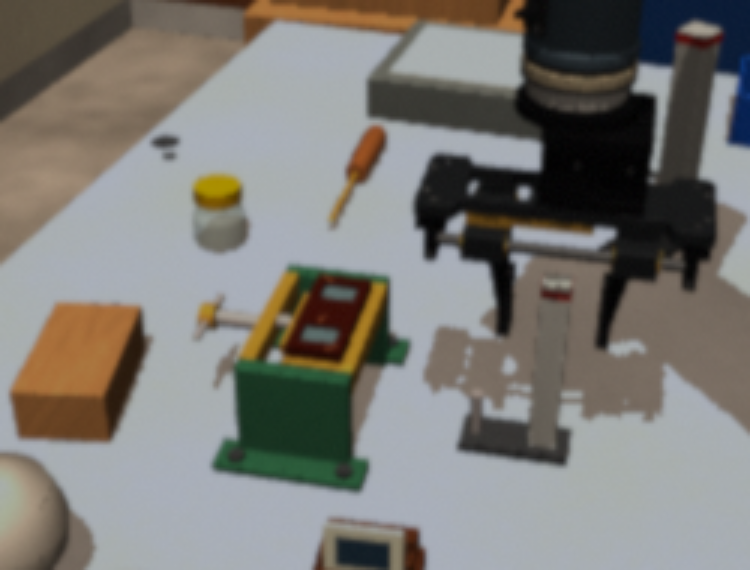

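The rod stands free between the open fingers (555,370). Raise straight up, clear of it.

Emit:
send_rows(steps=[0.06,0,0,-0.015,0,0.06,0,0,-0.045,0,0.06,0,0,-0.08,0,0.06,0,0,-0.12,0,0.06,0,0,-0.15,0,0.06,0,0,-0.15,0,0.06,0,0,-0.15,0])

```text
time: 17.1
position: [0.4242, 0.0342, 0.2512]
tool_rot: [0.673, 0.74, 0.0, -0.001]
ft_force: [-0.2, 0.5, -0.7]
grip_width: 0.0602
```

```bash
python3 -c "
from go import *
from mnt import *
state();mount('s11')
W=pts(dict(np.load('s11.npz')));P=W.reshape(-1,3);P=P[(abs(P[:,0]-.425)<.03)&(abs(P[:,1]-.035)<.03)]
for a,b in((.02,.05),(.06,.1),(.11,.135),(.14,.15)):
  q=P[(P[:,2]>a)&(P[:,2]<b)];print(a,len(q),np.median(q,0).round(4))
snap('top','t11')
A=cv2.imread('pics/top0.png').astype(int);B=cv2.imread('pics/t11.png')
cv2.imwrite('pics/t11c.png',cv2.resize(B[100:300,130:400],None,fx=2.9,fy=2.9))"
```

```text
t 17.1 tcp [424.2  34.2 251.2] xang 95.4 z [-9.0e-04  1.3e-03 -1.0e+00] F [-0.23  0.48 -0.72] M [ 0.038 -0.097  0.001] w 60.2 q6 -0.28
mount z 336 86.8 plane [-0.0021 -0.0048  0.0868] brass z 78.7
0.02 101 [0.424  0.0438 0.0355]
0.06 147 [0.4239 0.0436 0.0799]
0.11 102 [0.4239 0.0435 0.1225]
0.14 69 [0.4242 0.0374 0.1435]
```

View pics/s11.png

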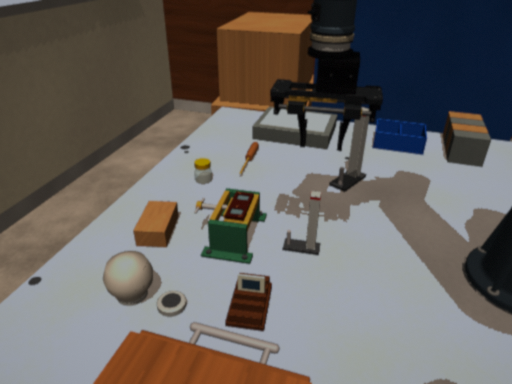

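View pics/t11c.png

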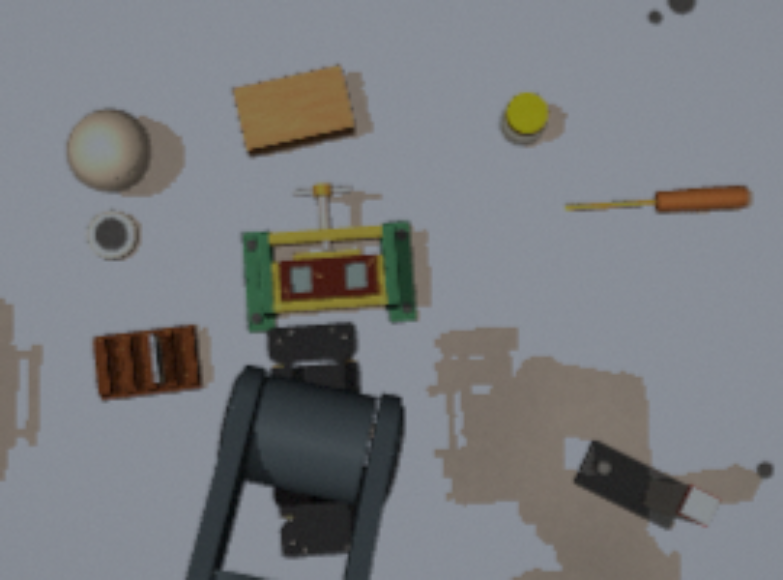

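The rod stands upright at side (315,230), clear of the clamp and free of the gripper. The mount is still +8 mm and level, and everything else is where it was. Handing in.

```bash
python3 -c "
from rig import hand_in
print(hand_in())"
```

```text
the job is handed in; nothing more can be done
None
```

The mount now stands about 8 mm proud of the clamp and is held there by the jaw. The rod is back on the table, clear of the clamp, and the job is handed in after about 17 s of the 72 s allowed.

- **Rod:** I used the smaller of the two knockout rods, with a handle top measured at 145 mm.
- **Hole:** Probes 5 and 8 mm to the +y side of plate_mid met the plate. At about 11.5 mm the pin went into the hole, and I centred it at about 13 mm.
- **Push:** I pushed up in small steps. Force readings at the end of each step showed about 5–8 N on the mount after allowing for the rod's weight. Force was not logged within a step.
- **Mount:** The last check put it at 86.8 mm against about 78.8 mm at the start, a lift of 8.0 mm. It was level within the camera's noise, and it stayed put after the rod was lowered.
- **Rod placement:** It stands upright, its axis vertical within about 1 mm, with the foot roughly 60 mm in front of the clamp. The gripper is open and raised clear of it.
- **Other things:** By eye they look undisturbed in the last top and side pictures. I did not measure them.

No check failed. A sideways force of up to about 4 N appeared early in the push, and I corrected it with a small sideways shift.

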